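# Offer the lid up to a wet clay box

## Robot

A 6-joint arm with a two-finger parallel gripper is mounted at the origin on the work surface. World frame = base frame: x ahead of the robot, y to its left, z up, the work surface at z = 0. Lengths are in m, angles in rad, forces in N, time in s.
With the tool pointing down it reaches from about 0.35 to 0.975 m from the base axis. Payload 4.9 kg.
Tool frame: the origin (TCP) lies on the mounting face of the last link; the fingertips stand 173 mm ahead of it and the grasp point (between the pads) lies 155 mm ahead of it; x points along the fingers, z is the direction in which the jaws open and shut, and the axes are right-handed (so a half turn about x gives the same grasp; the last joint's range is limited). The gripper opens to 85 mm and grips with 20 to 120 N. Pads are 22 mm wide; open, the fingers measure 114 mm over their backs; the gripper's body (76 mm by 85 mm) begins 54 mm behind the grasp point. The pads swing forward as they close: fully open they stand 13 mm farther back than shut.
Start: joints at [-1.289, 0.053, 1.613, -0, 1.476, -0.119], TCP at [0.244, -0.575, 0.405] pointing down, gripper open.
Joint ranges: [-3.01, 3.01], [-1.01, 2.22], [0.06, 2.58], [-1.02, 4.17], [0.09, 2.62], [-3.14, 3.14]. Speed limits (rad/s): [2.57, 2.57, 3.14, 3.14, 3.14, 3.14].

## Interface

Orientations are given as a rotation vector (axis times angle).
In Python, from station import get_obs, get_image, get_calibration, finish_job, look_for, masks_of, tip_of gives the robot as it stands.
- The arm moves only by the tool carry_out, never from a script. Its argument "increments" is a list of rows, each a list of 3 entries, a list of its own where there are three numbers: the turn, a rotation vector about the world's x, y, z in units of 0.1 rad (1.0 is 0.1 rad), then the shift along the world's x, y, z in units of 20 mm (1.0 is 20 mm), then the opening, from 0 (shut) to 1 (fully open). A call has 1 to 8 rows; each row shifts and turns the pose as measured when the row begins; what a row does not reach is not made up. A row lasts 1/10 s, in which the tool goes at most 50 mm and 8.59 degrees, less where a joint would pass 70% of its speed; a pose out of reach is approached as far as the arm can. A call with a number of a shift or a turn outside -1 to 1 is refused whole. A call with a gripper value outside its range is refused whole. The fingers move at their own pace and stop on an object; "squeeze" is the grip in N (left out, the last holds). Time passes only in rows, so rows that do not move let the fingers close. It gives the time, the measured TCP pose, the force and the opening at its end, in the units of the state.
- get_obs(): the state, without advancing time (a new reading comes with each control period).
- get_image(name): name is "scene" or "top" or "wrist"; returns (picture, depth): 480x640x3 uint8, blue, green, red; 480x640 float32, m along the optical axis (not along the pixel's ray), 0 where there is no reading.
- get_calibration(name): a dict with "fx", "fy", "cx", "cy" (pixels), "position" and "orientation" of the camera in the world. Camera axes: x right, y down, z forward; pixel columns grow to the right and rows downward; lengths in m; the calibration is good to about 2 mm. A picture is of the moment at which its call begins: read the wrist's pose just before it. get_calibration takes no time and is no camera call; for the wrist camera it gives the pose at the moment of the call.
- finish_job(): hands the job in, once; it reports no verdict.
Trained networks look in the newest picture that a camera, given by its name, has taken for a name from the list of things; names that differ only in an ending like _2 or _b are one class to them, and where a whole thing is asked for, a point or a joint stands for the part that bears it (a point fixed in the world has none). Each returns a list of dicts, best first, with "p" (0 to 1); they miss things now and then, are a little off and sometimes report something else, mostly with a low value. They report only what shows in the picture. A call takes as long as a camera call. They do not tell look-alikes from the thing itself.
- look_for(camera, query): "centre" ([column, row] in pixels, amid what is visible of it).
- masks_of(camera, query): "region" (480x640 bool, what is visible of it) and "centre" ([column, row] in pixels, amid what is visible of it).
- tip_of(camera, query): "centre" ([column, row] in pixels: a listed point, or the origin of a listed thing).
The state is a dict: "t": time; "q": joint angles; "dq": joint speeds; "effort": joint torques, N m; "tool_pos": TCP position; "tool_rot": TCP orientation; "contact_force": force on the tool from outside, world axes, zero at the start; "wrist_torque": the same for the moment, N m; "opening": finger opening in m.
Only numpy, scipy, OpenCV 4.12 (cv2) and the standard library are available. Lean on these libraries where they do the work, as an engineer would, in place of code of your own. Each camera call takes 0.05 s, during which the arm holds its last target.

## Task

The rim of the dark slab-built clay box on the banding wheel is still wet, so its lid must be offered up to check the fit without touching it: pick the lid up by its strap handle, carry it over the row of drying pots, higher than all of their tops, and stop with it level over the box, centred on the mouth and with its sides in line with the box's sides, the flange under the lid about a centimetre above the rim. Finish while still holding it steady there by the handle: do not set it on or let go. Touch the box with nothing at any time, and do not shift the drying pots or the wooden rib.

Things in the scene. Friction and masses are not known exactly. Their poses are not given: they have to be found in the camera images.
- lid: Loose lid of leather-hard red-brown clay, 0.25 to 0.42 kg. Origin at the centre of the underside of its flange (its lowest face), x along its long side, z up. The flange is a rectangular ridge 122 (x) by 82 (y) mm, 8 mm deep, under a slab 150 x 110 mm and 9 mm thick whose top is 17 mm above the origin. It starts right way up, standing on its flange on the bat; either way round fits the box.
- lid_handle (a point): Centre of the bar of the lid's strap handle, 44 mm straight above the lid's origin, same axes as the lid. The bar is 50 mm long along the lid's x, 18 mm wide along y (grip it across y, from above) and 16 mm tall; its top is 52 mm above the lid's origin. It stands on two legs with a free gap of 19 mm between the bar and the slab.
- box: Open rectangular box of dark wet clay, 150 (x) x 110 (y) x 80 mm tall, walls 8 mm, mouth 134 x 94 mm inside, about 0.8 kg. Origin at the centre of its underside, x along its long side, z up. It stands loose on the round head of the banding wheel, whose head may turn when pushed.
- box_rim (a point): Centre of the box's mouth, level with the top of its rim (80 mm above the box's origin), same axes as the box.
- wheel: Banding wheel: grey foot with a round aluminium head 200 mm across, whose top is 65 mm above the table. Origin at the centre of the underside of the foot, which stays where it is.
- bat: Plywood bat fixed on the table, 240 (x) x 200 (y) x 14 mm, on which the lid and the rib lie. Origin at the centre of its underside.
- ware_board: Wooden ware board fixed on the table, 400 (x) x 130 (y) x 18 mm, pointing away from the robot between the bat and the banding wheel; it carries the row of three drying pots. Origin at the centre of its underside.
- bottle_top (a point): Centre of the top of the pale clay bottle, 128 mm tall, 84 mm across; drying, loose on the ware board. Its top is 146 mm above the table.
- beaker_top (a point): Centre of the mouth of the pale clay beaker, 105 mm tall, 76 mm across; drying, loose on the ware board.
- vase_top (a point): Centre of the top of the pale clay vase, 118 mm tall, 86 mm across; drying, loose on the ware board.
- rib: Potter's wooden rib (a flat smoothing tool), 110 (x) x 26 (y) x 7 mm, lying loose on the bat beside the lid. Origin at the centre of its underside.
There are look-alikes about, which are no part of the job. Of the things like the wheel, leave any that is purple or turquoise; of the rest the smaller one is meant.

How it is judged:
On the way, in this order (a step that is already met when the one before it is completed fails the run):
1. the lid is gripped and lifted off the bat (height (world z) of lid above 0.04 m and contact force between the fingers and lid above 0.5 N), for 0.1 s.
2. the gripped lid passes over the row of drying pots, its underside above all their tops (y of lid in the frame of ware_board between -0.06 and 0.06 m and x of lid in the frame of ware_board between -0.22 and 0.22 m and height (world z) of lid above 0.147 m and contact force between the fingers and lid above 0.5 N), for 0.04 s.
At the end, for the whole second after the job is handed in: The fingers alone hold the lid still by its handle (within 35 mm): underside of its flange 3 to 20 mm above the box's rim, not touching it, centred on the mouth within 6 mm, long sides in line within 0.09 rad (either way round), level within 0.07 rad; the box stands upright on the wheel (horizontal distance between lid and box_rim below 0.006 m and angle between the x axis of lid and the x axis of box, either way round below 0.09 rad and angle between lid's own z axis and vertical below 0.07 rad and z of lid in the frame of box_rim between 0.003 and 0.02 m and contact force between the fingers and lid above 0.5 N and distance between the grasp point and lid_handle below 0.035 m and contact force between lid and box below 0.05 N and linear speed of lid below 0.02 m/s and angle between box's own z axis and vertical below 0.05 rad and horizontal distance between box and wheel below 0.02 m); the arm keeps its last pose, push and grip.
It fails at once if the lid touches the box (contact force between lid and box above 0.1 N).
It fails at once if the robot touches the box (contact force between any of the fingers, the arm and box above 0.1 N).
It fails at once if the box is shifted by more than 5 mm (distance of box from where it was at the start of the episode above 0.005 m).
It fails at once if a drying pot is shifted or tipped by more than 8 mm (distance of any of bottle_top, beaker_top, vase_top from where it was at the start of the episode above 0.008 m).
It fails at once if the wooden rib is shifted by more than 10 mm (distance of rib from where it was at the start of the episode above 0.01 m).
It also fails if it takes over 51 s, if anything falls off the work surface, if the arm or the gripper's body presses on something with over 40 N, if the wrist force passes 120 N, or if a joint passes its speed limit or range.

## Working session

There is one attempt and no reset: what is moved stays moved. The work goes in short steps, Python scripts to look and compute and a tool call to move; the robot and the scene stay as the last step left them, time stands still between calls to the robot, and variables do not carry over. Pictures are saved under pics/ and viewed, and the job is handed in when it is done.

Besides the shell and the picture viewer there is one more tool, called after "Request:" as name([rows], argument=value, ...), one row to a line, values as JSON. carry_out: Moves the arm, as the interface text tells. Shifts and turns lie within -1 to 1; 1 stands for 20 mm of shift or 0.1 rad of turn. Its arguments: {"type":"object","properties":{"increments":{"type":"array","items":{"type":"array"}},"squeeze":{"type":"number"}},"required":["increments"]}

```bash
mkdir -p pics; ls
cat > h.py <<'E'
import numpy as np,cv2
from station import *
from scipy.spatial.transform import Rotation as R
def rot(o):
    o=np.array(o,float)
    if o.shape==(3,3): return o
    return R.from_rotvec(o).as_matrix() if o.size==3 else R.from_quat(o).as_matrix()
def cloud(d,c):
    v,u=np.mgrid[0:480,0:640]
    P=np.stack([(u-c['cx'])/c['fx']*d,(v-c['cy'])/c['fy']*d,d],-1)
    return P@rot(c['orientation']).T+np.array(c['position'])
E
python3 - <<'E'
from h import *
o=get_obs();print({k:np.round(v,3) for k,v in o.items()})
for n in ['scene','top','wrist']:
    c=get_calibration(n);p,d=get_image(n);print(n,c)
    cv2.imwrite(f'pics/{n}0.png',p);np.savez(f'{n}0.npz',p=p,d=d,**{k:np.array(v) for k,v in c.items()})
    for q in ['lid','box','wheel','rib','bat','ware_board','bottle_top','vase_top','beaker_top'] if n!='wrist' else []:
        print(q,[(np.round(r['centre']).tolist(),round(r['p'],2)) for r in look_for(n,q)])
E
```

```text
pics
{'t': np.float64(0.0), 'q': array([-1.289,  0.053,  1.614,  0.   ,  1.476, -0.119]), 'dq': array([ 0.001,  0.   , -0.001,  0.   ,  0.002,  0.   ]), 'effort': array([-1.0000e-03, -3.9369e+01, -3.7018e+01, -0.0000e+00,  7.0000e-03,
        0.0000e+00]), 'tool_pos': array([ 0.244, -0.575,  0.403]), 'tool_rot': array([ 0.91 ,  1.374, -0.908]), 'contact_force': array([-0.127, -0.297,  0.606]), 'wrist_torque': array([-0.025, -0.038, -0.001]), 'opening': np.float64(0.086)}
scene {'fx': 483.70344016349617, 'fy': 483.70344016349617, 'cx': 322.5168828316953, 'cy': 241.09447109183807, 'position': array([1.20057286, 0.9372041 , 0.93262234]), 'orientation': array([-0.87457471, -2.39433569,  1.21698216])}
lid [([241.0, 216.0], 0.83), ([250.0, 258.0], 0.57)]
box [([381.0, 291.0], 0.88), ([242.0, 215.0], 0.72), ([381.0, 323.0], 0.31)]
wheel [([378.0, 324.0], 0.71), ([456.0, 269.0], 0.69), ([411.0, 393.0], 0.6), ([267.0, 333.0], 0.59)]
rib [([243.0, 234.0], 0.59)]
bat [([218.0, 234.0], 0.81)]
ware_board [([286.0, 271.0], 0.61)]
bottle_top [([280.0, 244.0], 0.93)]
vase_top [([314.0, 227.0], 0.58)
[... 204 characters left out ...]
array([0.39076326, 0.10375311, 1.39960157]), 'orientation': array([-2.15359316,  2.19905481, -0.10084172])}
lid [([475.0, 232.0], 0.63)]
box [([230.0, 248.0], 0.65)]
wheel [([140.0, 197.0], 0.96), ([255.0, 251.0], 0.71), ([267.0, 138.0], 0.64), ([221.0, 356.0], 0.56)]
rib [([440.0, 214.0], 0.86)]
bat [([458.0, 215.0], 0.77)]
ware_board [([361.0, 231.0], 0.95)]
bottle_top [([378.0, 224.0], 0.7)]
vase_top [([372.0, 273.0], 0.96)]
beaker_top [([372.0, 181.0], 0.96)]
wrist {'fx': 330.72254192260186, 'fy': 330.72254192260186, 'cx': 327.1645338713415, 'cy': 239.96124396607837, 'position': array([ 0.30829466, -0.54893567,  0.37408124]), 'orientation': array([ 2.41775519, -1.59859969, -0.22707151])}
```

View pics/scene0.png

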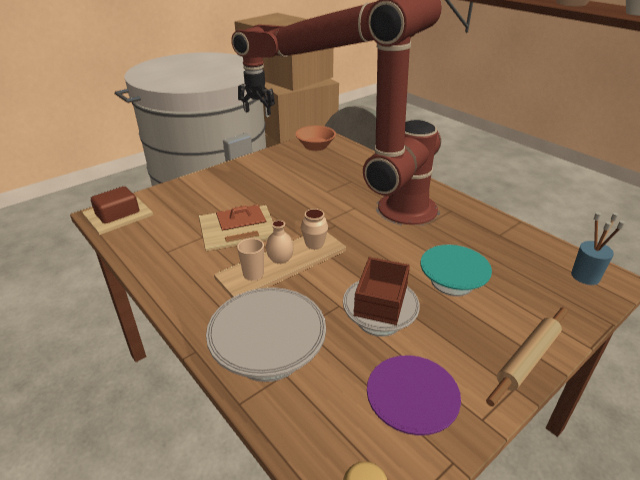

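View pics/top0.png

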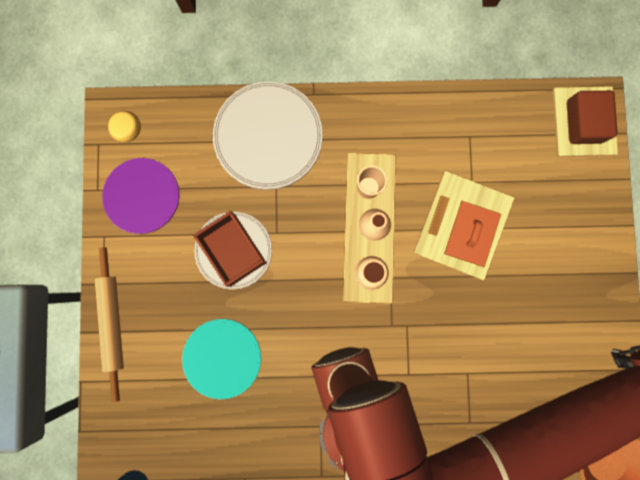

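View pics/wrist0.png

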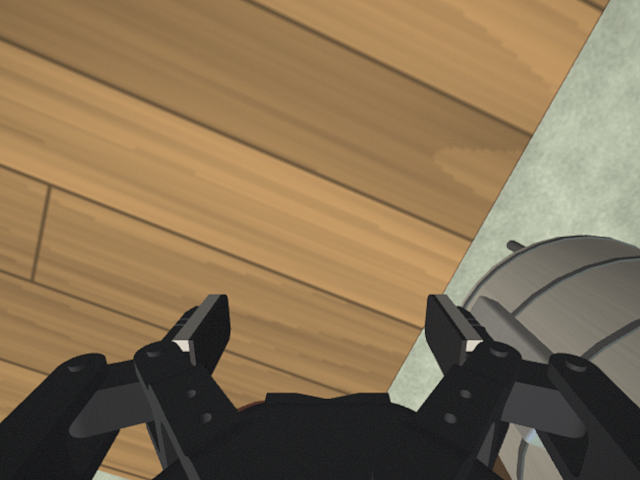

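Top view: the lid (red slab with a handle) is at (475,232), with the rib at (440,214) on the same bat. A look-alike dark block sits on another bat at (592,118). There are four wheels: large grey (267,135), purple (140,197), turquoise (221,358) and small grey (232,250), which carries the box. I choose the lid at (475,232) and the small grey wheel with the box. Next I'll measure them.

Run:
```python
from h import *
def load(n):
    z=np.load(n+'0.npz');return z['p'],z['d'],{k:z[k] for k in z.files}
def rect(P):
    r=cv2.minAreaRect((P[:,:2]*1000).astype(np.float32));return np.round(r[0],1),np.round(r[1],1),round(r[2],1)
for n in ['top','scene']:
    p,d,c=load(n);W=cloud(d,c);z=W[...,2]
    # table z check
    print(n,'table z',np.median(z[(abs(z)<.02)&(d>0)]))
    get_image(n)
    for q in ['lid','box','rib','bat','ware_board','bottle_top','beaker_top','vase_top','wheel']:
        for m in masks_of(n,q)[:4]:
            r=m['region']&(d>0);P=W[r]
            if len(P)<30: continue
            zz=P[:,2];print(q,round(m['p'],2),np.round(m['centre']),'n',len(P),'z pct',np.round(np.percentile(zz,[2,25,50,75,98]),3),'med',np.round(np.median(P,0),3),rect(P))
    for q in ['lid_handle','lid','box_rim','box','wheel','bottle_top','beaker_top','vase_top']:
        print(q,[(np.round(t['centre'],1).tolist(),round(t['p'],2)) for t in tip_of(n,q)][:3])
crop=np.hstack([cv2.resize(p_[y:y+100,x:x+130],None,fx=3,fy=3) for p_,x,y in [(load('top')[0],410,165),(load('top')[0],170,200)]])
cv2.imwrite('pics/crop0.png',crop)
```

```text
top table z 0.00017556880301428102
lid 0.88 [474. 234.] n 2392 z pct [0.025 0.03  0.032 0.034 0.067] med [ 0.515 -0.3    0.032] (array([ 517.8, -305.8]), array([115.7, 156.9]), 69.9)
box 0.66 [228. 250.] n 3036 z pct [0.067 0.072 0.075 0.131 0.147] med [0.485 0.331 0.075] (array([487. , 334.7]), array([169.2, 123.8]), 32.2)
rib 0.97 [439. 213.] n 357 z pct [0.015 0.019 0.021 0.023 0.027] med [ 0.567 -0.216  0.021] (array([ 568. , -215.8]), array([ 25.4, 107.3]), 67.9)
bat 0.69 [373. 182.] n 778 z pct [0.019 0.027 0.071 0.112 0.126] med [ 0.657 -0.034  0.071] (array([647.1, -29.3]), array([70.3, 74. ]), 87.7)
bat 0.59 [456. 211.] n 3716 z pct [0.007 0.012 0.014 0.016 0.021] med [ 0.571 -0.263  0.014] (array([ 543.3, -289. ]), array([206.4, 244.8]), 66.7)
ware_board 0.58 [360. 234.] n 4472 z pct [0.012 0.016 0.018 0.02  0.024] med [ 0.524 -0.015  0.018] (array([544.8, -32.4]), array([132.2, 407.7]), 86.6)
bottle_top 0.77 [376. 224.] n 842 z pct [0.018 0.084 0.099 0.142 0.15 ] med [ 0.537 -0.035  0.099] (array([546.3, -43. ]), array([89.1, 86.3]), 2.4)
beaker_top 0.6 [372. 180.] n 804 z
[... 2825 characters left out ...]
38 0.577 0.064] (array([613.8, 557. ]), array([243.6, 198.4]), 34.7)
wheel 0.69 [457. 271.] n 2807 z pct [-0.001  0.062  0.064  0.065  0.068] med [0.223 0.371 0.064] (array([164.9, 339.9]), array([299.3, 217.7]), 35.8)
wheel 0.62 [380. 295.] n 2789 z pct [0.068 0.078 0.106 0.131 0.144] med [0.481 0.327 0.106] (array([485.2, 327. ]), array([156.2, 117.7]), 31.7)
lid_handle [([284.0, 264.9], 0.7), ([238.5, 211.5], 0.61)]
lid [([241.6, 220.2], 0.96)]
box_rim [([383.6, 278.6], 0.89)]
box [([381.7, 302.2], 0.79)]
wheel [([453.4, 282.0], 0.97), ([243.6, 234.0], 0.74), ([410.3, 408.4], 0.71)]
bottle_top [([277.2, 222.6], 0.63)]
beaker_top [([249.4, 242.8], 0.72), ([239.4, 219.3], 0.49)]
vase_top []
```

View pics/crop0.png

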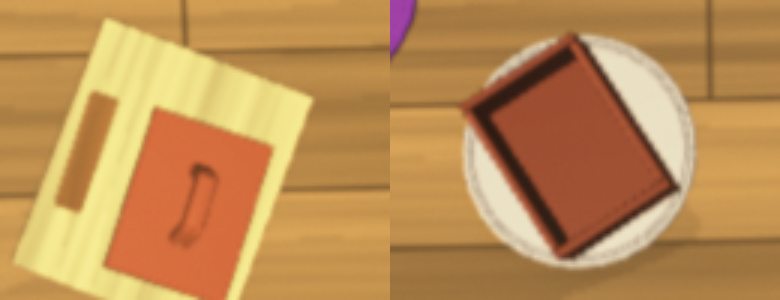

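Run:
```python
from h import *
def load(n):
    z=np.load(n+'0.npz');return z['p'],z['d'],{k:z[k] for k in z.files}
for n in ['top','scene']:
    p,d,c=load(n);W=cloud(d,c);z=W[...,2].copy()
    off=np.median(z[(abs(z)<.02)&(d>0)]);z-=off
    x,y=W[...,0],W[...,1]
    for name,cx,cy,rad,z0,z1 in [('lidslab',.518,-.302,.11,.024,.039),('handle',.518,-.302,.06,.052,.08),('rim',.486,.331,.11,.134,.158)]:
        m=(np.hypot(x-cx,y-cy)<rad)&(z>z0)&(z<z1)&(d>0)
        m=cv2.morphologyEx(m.astype(np.uint8),cv2.MORPH_OPEN,np.ones((2,2)))>0 if name=='lidslab' else m
        P=W[m][:,:2]*1000
        r=cv2.minAreaRect(P.astype(np.float32))
        pc=np.linalg.eigh(np.cov(P.T))[1][:,1]
        print(n,name,len(P),np.round(r[0],1),np.round(r[1],1),round(r[2],1),'mean',np.round(P.mean(0),1),'pca',round(np.degrees(np.arctan2(pc[1],pc[0])),1),'z',np.median(z[m]).round(4))
```

```text
top lidslab 2133 [ 499.4 -139.5] [177.7 502.3] 4.6 mean [ 512.8 -303.4] pca 138.7 z 0.0311
top handle 171 [ 516.  -302.2] [20.9 60.7] 67.0 mean [ 516.2 -301.9] pca 160.6 z 0.0645
top rim 741 [482.6 325.3] [150.7 110.6] 32.3 mean [482.5 326.3] pca -148.2 z 0.1433
scene lidslab 714 [800.2 294.6] [1505.8  160.5] 64.2 mean [ 527.8 -273.2] pca 60.3 z 0.0297
scene handle 95 [ 517.2 -299.5] [27.8 58. ] 63.7 mean [ 518.6 -295.8] pca 158.6 z 0.0611
scene rim 673 [483.7 329.2] [156.2 110.4] 32.0 mean [489.4 333.1] pca -147.2 z 0.1434
```

```bash
cat >> h.py <<'E'
def tool():
    o=get_obs();M=R.from_rotvec(o['tool_rot']).as_matrix()
    print('t',round(float(o['t']),2),'pos',np.round(np.array(o['tool_pos'])*1000,1),'jaw yaw',round(np.degrees(np.arctan2(M[1,2],M[0,2])),2),'xaxis',np.round(M[:,0],4),'F',np.round(o['contact_force'],2),'open',round(float(o['opening']),4),'q',np.round(o['q'],2))
    return o,M
def to(target,yaw,down=(0,0,-1)):
    "rotvec & shift in units to have tool at target, jaw yaw deg (mod 180), tool x down"
    o,M=tool()
    ys=[yaw+180*k for k in(-2,-1,0,1,2)];cur=np.degrees(np.arctan2(M[1,2],M[0,2]))
    y=np.radians(min(ys,key=lambda a:abs(a-cur)))
    x=np.array(down,float);z=np.array([np.cos(y),np.sin(y),0]);z-=x*(x@z);z/=np.linalg.norm(z)
    T=np.stack([x,np.cross(z,x),z],1)
    rv=R.from_matrix(T@M.T).as_rotvec()
    print('turn units',np.round(rv/.1,2),'shift units',np.round((np.array(target)-o['tool_pos'])/.02,2))
E
python3 -c "
from h import *
to([.516,-.302,.33],69.5)"
```

```text
t 2.85 pos [ 243.8 -575.4  404.7] jaw yaw -67.04 xaxis [-1.e-04  1.e-04 -1.e+00] F [-0.21  0.04  0.65] open 0.0852 q [-1.29  0.05  1.61 -0.    1.48 -0.12]
turn units [-0.   -0.   -7.59] shift units [13.61 13.67 -3.73]
```

Request:
carry_out([
  [[0,0,-0.55],[1,1,-0.25],1],
  [[0,0,-0.55],[1,1,-0.25],1],
  [[0,0,-0.55],[1,1,-0.25],1],
  [[0,0,-0.55],[1,1,-0.25],1],
  [[0,0,-0.55],[1,1,-0.25],1],
  [[0,0,-0.55],[1,1,-0.25],1],
  [[0,0,-0.55],[1,1,-0.25],1],
  [[0,0,-0.55],[1,1,-0.25],1],
])

```text
t: 3.65
tool_pos: [0.4064, -0.4119, 0.365]
tool_rot: [1.253, 1.175, -1.258]
contact_force: [0.2, -1.2, -0.7]
opening: 0.0853
```

```bash
python3 -c "
from h import *
to([.516,-.302,.33],69.5)"
```

```text
t 3.65 pos [ 406.4 -411.9  365. ] jaw yaw -93.68 xaxis [-1.0e-04 -4.1e-03 -1.0e+00] F [ 0.23 -1.24 -0.68] open 0.0853 q [-0.92 -0.03  1.76 -0.    1.41  0.72]
turn units [ 0.04 -0.01 -2.94] shift units [ 5.48  5.49 -1.75]
```

Tracking is good, so I'll finish the approach.

Request:
carry_out([
  [[0,0,-0.5],[0.95,0.95,-0.3],1],
  [[0,0,-0.5],[0.95,0.95,-0.3],1],
  [[0,0,-0.5],[0.95,0.95,-0.3],1],
  [[0,0,-0.5],[0.95,0.95,-0.3],1],
  [[0,0,-0.5],[0.95,0.95,-0.3],1],
  [[0,0,-0.4],[0.6,0.6,-0.2],1],
  [[0,0,0],[0,0,0],1],
])

```text
t: 4.35
tool_pos: [0.5191, -0.2973, 0.3297]
tool_rot: [1.468, 1.012, -1.473]
contact_force: [0.6, -0.2, 0.8]
opening: 0.0855
```

Run:
```python
from h import *
get_obs()
c=get_calibration('wrist');p,d=get_image('wrist');cv2.imwrite('pics/wrist1.png',p)
W=cloud(d,c);x,y,z=W[...,0],W[...,1],W[...,2]
near=(np.hypot(x-.516,y+.302)<.12)&(d>0)
for nm,z0,z1,rad in [('slab',.025,.037,.11),('handle',.055,.075,.05)]:
    m=near&(z>z0)&(z<z1)&(np.hypot(x-.516,y+.302)<rad);P=W[m][:,:2]*1000
    r=cv2.minAreaRect(P.astype(np.float32));pc=np.linalg.eigh(np.cov(P.T))[1][:,1]
    print(nm,len(P),np.round(r[0],1),np.round(r[1],1),round(r[2],1),'pca',np.degrees(np.arctan2(pc[1],pc[0])).round(1),np.median(z[m]).round(4))
print(c['position'],[(np.round(t['centre']),t['p']) for t in tip_of('wrist','lid_handle')])
to([.516,-.302,.216],69.5)
```

```text
slab 20814 [ 515.  -303.2] [111.8 151.4] 69.9 pca 159.9 0.031
handle 1771 [ 515.8 -303.5] [17.9 58.9] 70.0 pca 159.8 0.0655
[ 0.58448883 -0.32346359  0.29906438] [(array([333., 243.]), 0.63)]
t 4.45 pos [ 518.2 -298.7  330.3] jaw yaw -110.85 xaxis [-6.0e-04 -5.5e-03 -1.0e+00] F [ 0.4  -0.16 -1.15] open 0.0857 q [-0.65  0.05  1.75 -0.    1.35  1.29]
turn units [ 0.05 -0.01  0.06] shift units [-0.11 -0.17 -5.72]
```

View pics/wrist1.png

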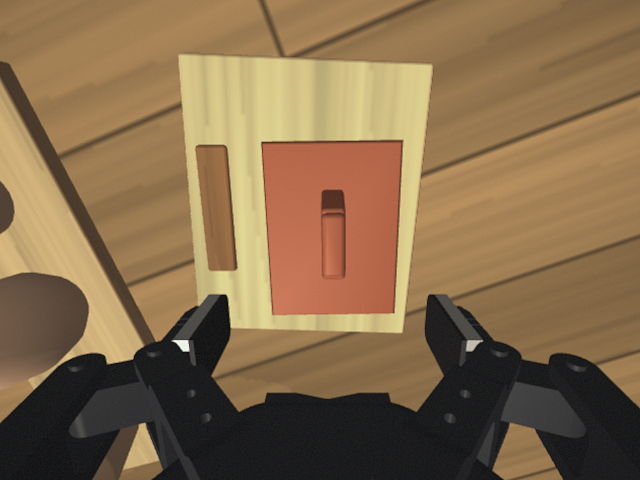

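The wrist view shows the lid at (333,228), its handle in line between the jaws and the rib clear at (216,207). I'll descend.

Request:
carry_out([
  [[0.05,0,0.15],[-0.14,-0.23,-0.5],1],
  [[0,0,0],[0,0,-1],1],
  [[0,0,0],[0,0,-1],1],
  [[0,0,0],[0,0,-1],1],
  [[0,0,0],[0,0,-0.8],1],
  [[0,0,0],[0,0,-0.5],1],
  [[0,0,0],[0,0,0],1],
])

```text
t: 5.15
tool_pos: [0.5103, -0.3102, 0.2309]
tool_rot: [1.461, 1.018, -1.463]
contact_force: [-0.1, -0.5, 0.5]
opening: 0.0855
```

```bash
python3 -c "
from h import *
to([.5155,-.3033,.2155],70)"
```

```text
t 5.15 pos [ 510.3 -310.2  230.9] jaw yaw -110.11 xaxis [ 0.0013 -0.0037 -1.    ] F [-0.12 -0.54  0.48] open 0.0855 q [-0.67  0.15  1.81 -0.    1.17  1.25]
turn units [0.04 0.01 0.02] shift units [ 0.26  0.34 -0.77]
```

Request:
carry_out([
  [[0,0,0],[0.26,0.34,0],1],
  [[0,0,0],[0,0,0],1],
])

```text
t: 5.35
tool_pos: [0.5159, -0.3037, 0.2317]
tool_rot: [1.462, 1.017, -1.463]
contact_force: [-0.8, 0.7, 0.4]
opening: 0.0853
```

```bash
python3 -c "
from h import *
to([.5155,-.3033,.2155],70)
to([.5155,-.3033,.2155],70)"
```

```text
t 5.35 pos [ 515.9 -303.7  231.7] jaw yaw -110.15 xaxis [ 0.0023 -0.0043 -1.    ] F [-0.84  0.66  0.39] open 0.0853 q [-0.66  0.16  1.81 -0.    1.17  1.27]
turn units [0.04 0.02 0.03] shift units [-0.02  0.02 -0.81]
t 5.35 pos [ 515.9 -303.7  231.7] jaw yaw -110.15 xaxis [ 0.0023 -0.0043 -1.    ] F [-0.84  0.66  0.39] open 0.0853 q [-0.66  0.16  1.81 -0.    1.17  1.27]
turn units [0.04 0.02 0.03] shift units [-0.02  0.02 -0.81]
```

Request:
carry_out([
  [[0.04,0.02,0.03],[0,0.05,-0.4],1],
  [[0,0,0],[0.03,0.05,-0.4],1],
  [[0,0,0],[0,0,0],1],
])

```text
t: 5.65
tool_pos: [0.5177, -0.3015, 0.217]
tool_rot: [1.46, 1.02, -1.458]
contact_force: [0.5, -0.1, 0.1]
opening: 0.0853
```

Run:
```python
from h import *
to([.5155,-.3033,.2155],70)
p,d=get_image('wrist');cv2.imwrite('pics/wrist2.png',p)
```

```text
t 5.65 pos [ 517.7 -301.5  217. ] jaw yaw -109.89 xaxis [ 0.0037 -0.0027 -1.    ] F [ 0.49 -0.05  0.1 ] open 0.0853 q [-0.65  0.18  1.81  0.    1.15  1.27]
turn units [ 0.03  0.04 -0.02] shift units [-0.11 -0.09 -0.07]
```

View pics/wrist2.png

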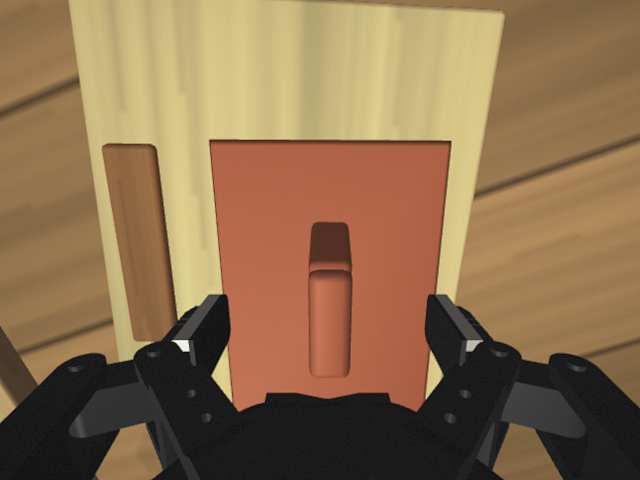

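The handle (330,320) is centred between the jaws and the rib is clear. I'll close the gripper.

Request:
carry_out([
  [[0.03,0.04,0],[-0.1,-0.1,-0.05],0.6],
  [[0,0,0],[0,0,0],0.2],
  [[0,0,0],[0,0,0],0],
  [[0,0,0],[0,0,0],0],
  [[0,0,0],[0,0,0],0],
  [[0,0,0],[0,0,0],0],
  [[0,0,0],[0,0,0],0],
], squeeze=60)

```text
t: 6.4
tool_pos: [0.516, -0.3042, 0.2174]
tool_rot: [1.461, 1.023, -1.459]
contact_force: [0.4, 0.4, 0.6]
opening: 0.0168
```

Run:
```python
from h import *
to([.5155,-.3033,.2155],70)
```

```text
t 6.4 pos [ 516.  -304.2  217.4] jaw yaw -109.9 xaxis [ 1.3e-03 -6.0e-04 -1.0e+00] F [0.35 0.42 0.62] open 0.0168 q [-0.66  0.18  1.81  0.    1.15  1.26]
turn units [ 0.01  0.01 -0.02] shift units [-0.02  0.04 -0.09]
```

Request:
carry_out([
  [[0,0,0],[0,0,0.5],0],
  [[0,0,0],[0,0,0.8],0],
  [[0,0,0],[0,0,1],0],
  [[0,0,0],[0,0,1],0],
  [[0,0,0],[0,0,1],0],
  [[0,0,0],[0,0,1],0],
  [[0,0,0],[0,0,1],0],
  [[0,0,0],[0,0,0],0],
])

```text
t: 7.2
tool_pos: [0.5134, -0.3022, 0.3508]
tool_rot: [1.46, 1.028, -1.462]
contact_force: [0.1, 0.1, -2.8]
opening: 0.017
```

Run:
```python
from h import *
to([.516,-.304,.41],70)
p,d=get_image('scene');cv2.imwrite('pics/scene2.png',p)
```

```text
t 7.2 pos [ 513.4 -302.2  350.8] jaw yaw -109.89 xaxis [-0.0033  0.0022 -1.    ] F [ 0.06  0.12 -2.83] open 0.017 q [-0.66  0.02  1.73 -0.    1.39  1.26]
turn units [-0.02 -0.03 -0.02] shift units [ 0.13 -0.09  2.96]
```

View pics/scene2.png

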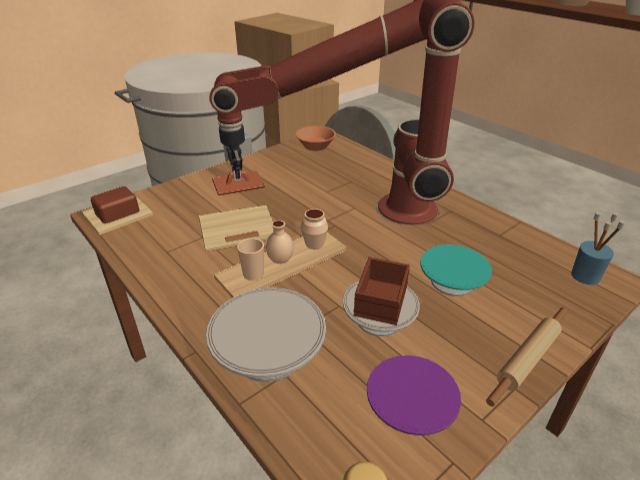

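The lid is off the bat, held level at (237,182). I'll raise it further, then carry it over the pots.

Request:
carry_out([
  [[0,0,0],[0,0,1],0],
  [[0,0,0],[0,0,1],0],
  [[0,0,0],[0,0.3,1],0],
  [[0,0,0.2],[0,0.6,0.3],0],
  [[0,0,0.25],[0,1,0],0],
  [[0,0,0.25],[0,1,0],0],
  [[0,0,0.25],[0,1,0],0],
  [[0,0,0.25],[0,1,0],0],
])

```text
t: 8.05
tool_pos: [0.5095, -0.196, 0.4029]
tool_rot: [1.366, 1.126, -1.384]
contact_force: [1.1, 0.4, -3.3]
opening: 0.0167
```

Request:
carry_out([
  [[0,0,0.25],[0,1,0],0],
  [[0,0,0.25],[0,1,0],0],
  [[0,0,0.25],[0,1,0],0],
  [[0,0,0.25],[0,1,0],0],
  [[0,0,0.25],[0,1,0],0],
  [[0,0,0.25],[0,1,0],0],
  [[0,0,0.25],[0,1,0],0],
  [[0,0,0.25],[0,1,0],0],
])

```text
t: 8.85
tool_pos: [0.5024, -0.0156, 0.3867]
tool_rot: [1.192, 1.262, -1.231]
contact_force: [0.5, 0.9, -3.8]
opening: 0.0165
```

Run:
```python
from h import *
to([.4835,.327,.41],122.2)
p,d=get_image('scene');cv2.imwrite('pics/scene3.png',p)
```

```text
t 8.85 pos [502.4 -15.6 386.7] jaw yaw -89.55 xaxis [-0.0497  0.0168 -0.9986] F [ 0.48  0.88 -3.83] open 0.0165 q [-0.18 -0.22  1.9   0.01  1.51  1.38]
turn units [-0.03 -0.53  5.54] shift units [-0.95 17.13  1.16]
```

View pics/scene3.png

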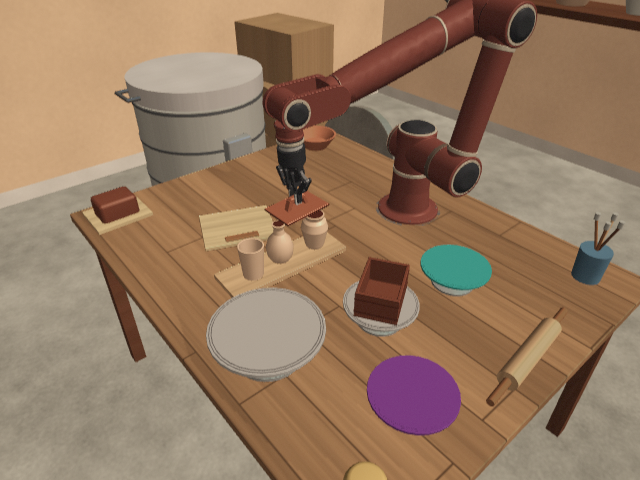

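The lid is above the pots, clear of all their tops, tilted about 3°. I'll carry on and correct the tilt and height as it goes.

Request:
carry_out([
  [[0,-0.2,0.25],[0,0.8,0.3],0],
  [[0,-0.2,0.3],[0,1,0.2],0],
  [[0,-0.2,0.3],[0,1,0.2],0],
  [[0,-0.1,0.3],[0,1,0.1],0],
  [[0,-0.05,0.3],[0,1,0.1],0],
  [[0,-0.05,0.3],[0,1,0.1],0],
])

```text
t: 9.5
tool_pos: [0.4947, 0.1138, 0.3952]
tool_rot: [1.076, 1.304, -1.038]
contact_force: [0.9, -0.7, -3.7]
opening: 0.0171
```

Run:
```python
from h import *
to([.4835,.327,.41],122.2)
```

```text
t 9.5 pos [494.7 113.8 395.2] jaw yaw -78.19 xaxis [ 0.0111  0.0204 -0.9997] F [ 0.94 -0.71 -3.72] open 0.0171 q [ 0.08 -0.23  1.9   0.02  1.47  1.44]
turn units [-0.22  0.07  3.56] shift units [-0.56 10.66  0.74]
```

Request:
carry_out([
  [[-0.15,0,0.3],[-0.02,1,0.2],0],
  [[-0.05,0,0.35],[-0.02,1,0.2],0],
  [[-0.05,0,0.35],[-0.02,1,0.2],0],
  [[-0.05,0,0.35],[0,1,0.2],0],
  [[-0.05,0,0.35],[0,1,0.1],0],
  [[-0.05,0,0.35],[0,1,0.1],0],
  [[-0.05,0,0.35],[0,1,0.1],0],
  [[0,0,0.35],[0,1,0.1],0],
])

```text
t: 10.3
tool_pos: [0.4809, 0.2877, 0.4049]
tool_rot: [0.799, 1.4, -0.849]
contact_force: [0.5, -0.8, -3.8]
opening: 0.0169
```

Run:
```python
from h import *
to([.4835,.327,.41],122.2)
```

```text
t 10.3 pos [480.9 287.7 404.9] jaw yaw -60.71 xaxis [-0.0085 -0.0301 -0.9995] F [ 0.48 -0.79 -3.81] open 0.0169 q [ 0.41 -0.1   1.76 -0.02  1.5   1.47]
turn units [ 0.3  -0.08  0.51] shift units [0.13 1.97 0.26]
```

Request:
carry_out([
  [[0.15,-0.04,0.25],[0.1,0.8,0.1],0],
  [[0.1,-0.04,0.2],[0,0.5,0],0],
  [[0,0,0],[0,0.2,0],0],
  [[0,0,0],[0,0,0],0],
  [[0,0,0],[0,0,0],0],
])

```text
t: 10.8
tool_pos: [0.4792, 0.3221, 0.4023]
tool_rot: [0.776, 1.427, -0.791]
contact_force: [0.0, 0.4, -3.3]
opening: 0.0169
```

Run:
```python
from h import *
for n in ['scene','top','wrist']:
    get_obs();c=get_calibration(n);p,d=get_image(n);cv2.imwrite(f'pics/{n}4.png',p)
    np.savez(n+'4.npz',p=p,d=d,**{k:np.array(v) for k,v in c.items()})
to([.4835,.327,.41],122.2)
```

```text
t 10.95 pos [479.5 321.9 402.7] jaw yaw -57.63 xaxis [-0.0053 -0.0062 -1.    ] F [ 0.78 -0.63 -2.97] open 0.0169 q [ 0.46 -0.06  1.73 -0.    1.48  1.47]
turn units [ 0.06 -0.05 -0.03] shift units [0.2  0.26 0.37]
```

View pics/scene4.png

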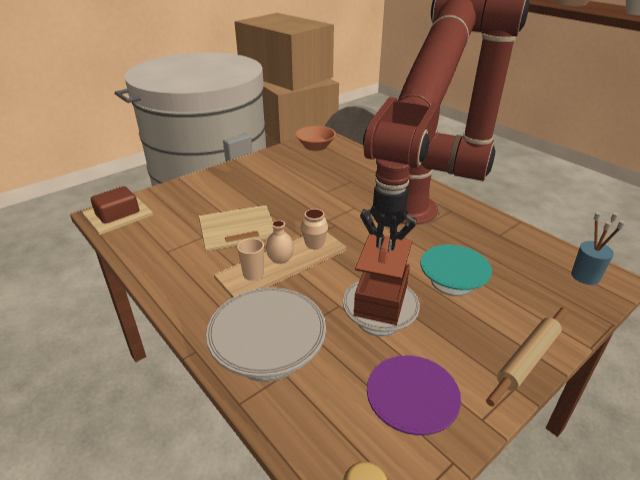

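View pics/top4.png

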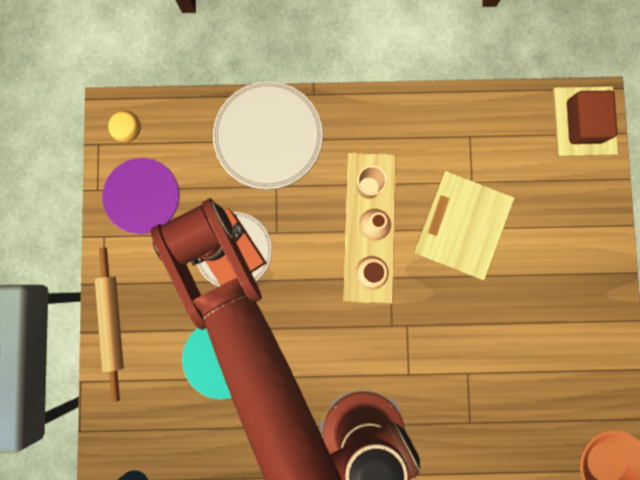

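View pics/wrist4.png

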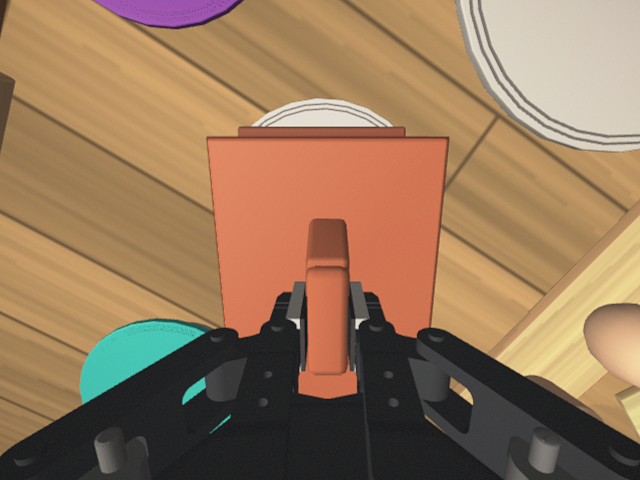

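The scene view shows the lid level above the box at (385,265). In the wrist view the far rim edge is visible at about (322,131). I'll measure lid against rim from the wrist depth.

```bash
cat > meas.py <<'E'
from h import *
import sys
def meas(tag):
    o,M=tool();c=get_calibration('wrist');p,d=get_image('wrist');cv2.imwrite(f'pics/wrist{tag}.png',p)
    W=cloud(d,c);T=np.array(o['tool_pos'])
    th=np.radians(32.3);U=np.array([np.cos(th),np.sin(th),0]);V=np.array([-U[1],U[0],0])
    ok=(d>0);u=(W-T)@U*1000;v=(W-T)@V*1000;z=W[...,2]*1000
    rows,cols=np.mgrid[0:480,0:640]
    red=(p[...,2].astype(int)-p[...,0]>50)
    zs=T[2]*1000-203+17
    s=ok&(abs(z-zs)<8)&(abs(v)<75)&(abs(u)<100)&(rows<300)&red
    A=np.c_[u[s],v[s],np.ones(s.sum())];pl=np.linalg.lstsq(A,z[s],rcond=None)[0]
    res=z[s]-A@pl;print('slab n',s.sum(),'tilt u,v mrad',np.round(pl[:2]*1000,1),'z at tcp axis',pl[2].round(1),'-> origin z',round(pl[2]-17,1),'std',res.std().round(2))
    us,vs=u[s],v[s]
    def line_edges(us,vs,name):
        b=np.arange(us.min()+5,us.max()-4,4);L=[];Rr=[]
        for a in b:
            k=(us>=a)&(us<a+4)
            if k.sum()>20: L.append((a+2,vs[k].min()));Rr.append((a+2,vs[k].max()))
        L,Rr=np.array(L),np.array(Rr);
        if len(L)>3: print(name,'yaw offs deg L,R',[np.degrees(np.arctan(np.polyfit(e[:,0],e[:,1],1)[0])).round(2) for e in(L,Rr)])
        if len(L): print(name,'v edges',np.median(L[:,1]).round(1),np.median(Rr[:,1]).round(1),'mid',((np.median(L[:,1])+np.median(Rr[:,1]))/2).round(1))
        f=[us[(vs>=a)&(vs<a+4)].max() for a in np.arange(-44,44,4) if ((vs>=a)&(vs<a+4)).any()]
        fa=np.arange(len(f))*4
        print(name,'far u',np.median(f).round(1),'slope deg',np.degrees(np.arctan(np.polyfit(fa,f,1)[0])).round(2))
    line_edges(us,vs,'slab')
    r=ok&(abs(z-145)<5)&(abs(v)<75)&(abs(u)<110)&red
    print('rim n',r.sum(),'z',np.median(z[r]).round(1))
    if r.sum()>30:
        f=[(a+2,u[r&(v>=a)&(v<a+4)].max()) for a in np.arange(-48,48,4) if (r&(v>=a)&(v<a+4)).any()];f=np.array(f)
        print('rim v',np.percentile(v[r],[.5,99.5]).round(1),'far u',np.median(f[:,1]).round(1),'slope deg',np.degrees(np.arctan(np.polyfit(f[:,0],f[:,1],1)[0])).round(2),'world c',)
        print('rim centre by far edge (u,v)',(np.median(f[:,1])-75).round(1),np.percentile(v[r],[.5,99.5]).mean().round(1))
    uc=T[:2]+0
meas(sys.argv[1])
E
python3 meas.py 5
```

```text
t 10.95 pos [479.5 321.9 402.7] jaw yaw -57.63 xaxis [-0.0053 -0.0062 -1.    ] F [ 0.78 -0.63 -2.97] open 0.0169 q [ 0.46 -0.06  1.73 -0.    1.48  1.47]
slab n 33416 tilt u,v mrad [-11.7  -2.2] z at tcp axis 216.4 -> origin z 199.4 std 0.92
slab yaw offs deg L,R [np.float64(0.04), np.float64(0.26)]
slab v edges -57.1 54.6 mid -1.2
slab far u 71.8 slope deg -0.16
rim n 1526 z 145.0
rim v [-51.4  56.8] far u 78.4 slope deg -0.34 world c
rim centre by far edge (u,v) 3.4 2.7
```

Request:
carry_out([
  [[0.07,-0.09,0],[0.08,0.28,0],0],
  [[0,0,0],[0,0,-0.4],0],
  [[0,0,0],[0,0,-0.4],0],
  [[0,0,0],[0,0,-0.4],0],
  [[0,0,0],[0,0,0],0],
  [[0,0,0],[0,0,0],0],
])

```text
t: 11.6
tool_pos: [0.4814, 0.327, 0.3759]
tool_rot: [0.787, 1.422, -0.783]
contact_force: [0.7, -0.3, -3.2]
opening: 0.0172
```

```bash
python3 meas.py 6
```

```text
t 11.6 pos [481.4 327.  375.9] jaw yaw -57.73 xaxis [ 3.5e-03  8.0e-04 -1.0e+00] F [ 0.7  -0.28 -3.19] open 0.0172 q [ 0.47 -0.03  1.75 -0.    1.42  1.48]
slab n 33223 tilt u,v mrad [ 0.5 -1.2] z at tcp axis 189.7 -> origin z 172.7 std 0.89
slab yaw offs deg L,R [np.float64(-0.08), np.float64(0.16)]
slab v edges -56.9 54.8 mid -1.0
slab far u 73.5 slope deg -0.01
rim n 0 z nan
  return _methods._mean(a, axis=axis, dtype=dtype,
  ret = ret.dtype.type(ret / rcount)
```

Level and aligned; the lid centre is at about (480.7,325.4) and the rim at about (481.5,325.4). I'll come down most of the remaining height.

Request:
carry_out([
  [[0,0,0],[0,0,-0.3],0],
  [[0,0,0],[0,0,-0.3],0],
  [[0,0,0],[0,0,0],0],
  [[0,0,0],[0,0,0],0],
])

```text
t: 12.05
tool_pos: [0.4814, 0.327, 0.3632]
tool_rot: [0.787, 1.421, -0.783]
contact_force: [-0.2, -0.5, -3.3]
opening: 0.0168
```

```bash
python3 meas.py 7 2>/dev/null
python3 - <<'E'
from h import *
for n in ['scene','top']:
    c=get_calibration(n);p,d=get_image(n);cv2.imwrite(f'pics/{n}7.png',p);np.savez(n+'7.npz',p=p,d=d,**{k:np.array(v) for k,v in c.items()})
    W=cloud(d,c);x,y,z=W[...,0],W[...,1],W[...,2]
    for m_ in masks_of(n,'lid')[:2]:
        m=m_['region']&(d>0)&(abs(z-.177)<.01)
        if m.sum()<50: continue
        P=W[m][:,:2]*1000;r=cv2.minAreaRect(P.astype(np.float32));print(n,round(m_['p'],2),m.sum(),np.round(r[0],1),np.round(r[1],1),r[2],np.median(z[m]))
    m=(d>0)&(np.hypot(x-.482,y-.326)<.1)&(abs(z-.177)<.008)&(p[...,2].astype(int)-p[...,0]>50)
    P=W[m][:,:2]*1000;r=cv2.minAreaRect(P.astype(np.float32));print(n,'col',m.sum(),np.round(r[0],1),np.round(r[1],1),r[2],np.median(z[m]))
p=cv2.imread('pics/scene7.png');cv2.imwrite('pics/sc7.png',cv2.resize(p[180:345,320:450],None,fx=3.6,fy=3.6,interpolation=cv2.INTER_CUBIC))
E
```

```text
t 12.05 pos [481.4 327.  363.2] jaw yaw -57.73 xaxis [ 0.004  0.001 -1.   ] F [-0.16 -0.55 -3.27] open 0.0168 q [ 0.47 -0.02  1.76 -0.    1.4   1.48]
slab n 33156 tilt u,v mrad [ 1.  -1.5] z at tcp axis 177.0 -> origin z 160.0 std 0.87
slab yaw offs deg L,R [np.float64(-0.33), np.float64(0.03)]
slab v edges -56.8 54.8 mid -1.0
slab far u 73.6 slope deg -0.07
rim n 0 z nan
scene 0.74 1374 [483.8 329.5] [149.3 109.8] 31.85024642944336 0.17464563583412213
scene col 1369 [482.3 327.7] [154.5 112. ] 32.16953659057617 0.17467509276849258
top 0.91 944 [481.6 324.2] [151.3 111.4] 32.041507720947266 0.17631545674973914
top col 971 [482.1 324.3] [152.2 111.7] 31.913728713989258 0.17629608626347526
```

View pics/sc7.png

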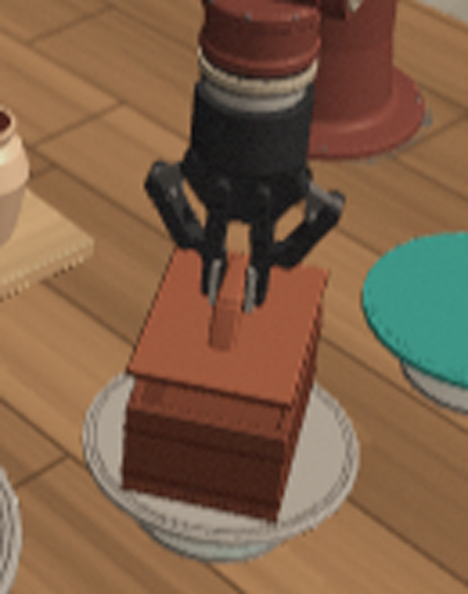

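Same-camera checks put lid and rim within 1.5 mm: scene (483.8,329.5) against (483.7,329.2), top (481.6,324.2) against (482.6,325.3). The flange is about 15 mm above the rim, so I'll lower it about 4 mm.

Request:
carry_out([
  [[0,0,0],[0.03,0.03,-0.18],0],
  [[0,0,0],[0,0,0],0],
  [[0,0,0],[0,0,0],0],
  [[0,0,0],[0,0,0],0],
  [[0,0,0],[0,0,0],0],
])

```text
t: 12.8
tool_pos: [0.4823, 0.3277, 0.3601]
tool_rot: [0.788, 1.42, -0.782]
contact_force: [0.8, -0.1, -4.0]
opening: 0.0166
```

```bash
python3 meas.py 8 2>/dev/null
python3 - <<'E'
from h import *
for n in ['scene','top']:
    c=get_calibration(n);p,d=get_image(n);cv2.imwrite(f'pics/{n}8.png',p)
    W=cloud(d,c);z=W[...,2]
    for m_ in masks_of(n,'lid')[:1]:
        m=m_['region']&(d>0)&(abs(z-.172)<.01)
        P=W[m][:,:2]*1000;r=cv2.minAreaRect(P.astype(np.float32));print(n,m.sum(),np.round(r[0],1),np.round(r[1],1),r[2],np.median(z[m]))
tool()
E
```

```text
t 12.8 pos [482.3 327.7 360.1] jaw yaw -57.73 xaxis [ 0.0051  0.0015 -1.    ] F [ 0.81 -0.06 -4.05] open 0.0166 q [ 0.47 -0.02  1.76 -0.    1.39  1.48]
slab n 33139 tilt u,v mrad [ 2.  -1.7] z at tcp axis 173.9 -> origin z 156.9 std 0.87
slab yaw offs deg L,R [np.float64(-0.73), np.float64(0.04)]
slab v edges -56.8 54.8 mid -1.0
slab far u 73.8 slope deg -0.06
rim n 0 z nan
top 946 [483.5 325.3] [151.  112.4] 31.54088020324707 0.17307481139239145
t 13.05 pos [482.2 327.7 360.1] jaw yaw -57.73 xaxis [ 0.0052  0.0015 -1.    ] F [ 0.74  0.13 -2.85] open 0.0168 q [ 0.47 -0.02  1.76 -0.    1.39  1.48]
```

The flange is about 12 mm above the rim, level, centred and steady. I'll hand it in.

```bash
python3 -c "
from station import *
print(finish_job())"
```

```text
the job is handed in; nothing more can be done
None
```

I gripped the lid by its strap handle with a 60 N grip and lifted it off the bat. I carried it over the row of pots with its underside at about 0.18 m or higher. It is now held over the box on the small grey wheel, and I handed the job in at about 13 s of the 51 s. `finish_job` gives no verdict, so these are my own last checks:

- **Height:** the flange is at about 157 mm and the rim at 145 mm, so the gap is about 12 mm.
- **Tilt and alignment:** the lid is level within about 3 mrad. Its sides are in line with the box's within about 1°, measured by the top and wrist cameras.
- **Centring:** in the last top view, the lid is at (483.5, 325.3) mm and the rim at (482.6, 325.3) mm, so they are about 1 mm apart. The wrist estimate of the lid against that of the rim differs by about 1 mm as well.
- **Steadiness:** the arm pose held still to about 0.1 mm over the last 0.25 s, and the only force on the wrist was roughly the lid's weight.

**Not confirmed or in disagreement:**
- The final scene-camera check of the lid returned nothing. The one 3 mm higher agreed with the rim to 0.3 mm.
- Cameras disagreed on absolute positions by up to 4 mm, so I compared lid and rim within the same camera.
- The lid tilted about 3° and sagged about 16 mm while crossing the pots. I corrected both before reaching the box.
- I did not re-measure the box, pots or rib at the end. They looked undisturbed in the later pictures I viewed.

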